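# Find the loaded tin under the drawer flap and set it on the wine tray

### The job

Of the three identical closed tins lying under the raised flap in the drawer, one holds the heavy cast corkscrew and the other two only a cork: lift them to feel which is the heavy one, and set that tin down gently, lid up and flat, on the clear part of the wine tray. Leave the two light tins lying flat, lid up, in the flap's cell, then shut the flap fully. Do not shift or knock over the other openers, the bottle or the glass.

Things in the scene. Friction and masses are not known exactly. Their poses are not given: they have to be found in the camera images.
- drawer: the open kitchen drawer standing on the worktop, 420 mm deep (own x; its front panel with the pulls is at own -x, towards the robot) and 520 mm wide (own y); origin at the centre of its underside. Front panel 84 mm high, other sides 78 mm, floor 6 mm thick; plywood dividers 8 mm thick rise to 62 mm. It does not move.
- cell (a point): centre of the floor (6 mm above the drawer's underside) of the flap's cell, 390 mm long (drawer x) by 170 mm wide (drawer y) inside its 62 mm high walls; axes as the drawer's. A narrow strip lies right of it (-y), open cells left of it (+y), with openers in them
- flap (a joint): plywood flap lid of that cell, 388 x 182 x 7 mm, hinged along the cell's right (-y) wall. 0 rad = shut, flat on the dividers; grows as the free edge rises; a brass stay stops it at 0.96. Raised, it leans over the tins: a gripper has no room straight from above and reaches them leaning over to the left (+y), some 30 to 40 degrees. Stiff hinge, stays put; 1 to 4 N on top shuts it
- flap_hinge (a point): middle of the flap's hinge line, 66 mm above the drawer's underside; its axes turn with the flap: x along the hinge (the drawer's x), y from the hinge to the free edge, z out of the flap's upper face, which lies 3.5 mm above this point
- flap_edge (a point): middle of the flap's free edge, 182 mm from the hinge line along own y
- tin_a_center (a point): one of three outwardly identical closed green slip-lid tins, 54 mm (own x) by 120 mm (own y) by 48 mm high, lid fast, own z up; this point is its middle. They start in a row along the drawer's x in the flap's cell, about 38 mm apart, long sides facing each other. Grip across the 54 mm. With only a cork in it a tin weighs 0.10 to 0.14 kg in all, with the cast corkscrew 0.37 to 0.55 kg.
- tin_b_center (a point): one of three outwardly identical closed green slip-lid tins, 54 mm (own x) by 120 mm (own y) by 48 mm high, lid fast, own z up; this point is its middle. They start in a row along the drawer's x in the flap's cell, about 38 mm apart, long sides facing each other. Grip across the 54 mm. With only a cork in it a tin weighs 0.10 to 0.14 kg in all, with the cast corkscrew 0.37 to 0.55 kg.
- tin_c_center (a point): one of three outwardly identical closed green slip-lid tins, 54 mm (own x) by 120 mm (own y) by 48 mm high, lid fast, own z up; this point is its middle. They start in a row along the drawer's x in the flap's cell, about 38 mm apart, long sides facing each other. Grip across the 54 mm. With only a cork in it a tin weighs 0.10 to 0.14 kg in all, with the cast corkscrew 0.37 to 0.55 kg.
- tray: dark wooden wine tray, 340 mm (own x) by 240 mm (own y), floor 10 mm thick, rim 20 mm high and 9 mm thick; origin at the centre of its underside. The bottle and the glass stand on its +x end (from own x +70 mm on); the rest is clear. It does not move.
- can_opener: bystander: cast bronze can opener, about 165 mm long along its own x, lying flat in the narrow right-hand strip of the drawer; origin under its middle
- stag_corkscrew: bystander: stag-handled corkscrew, T handle 135 mm along own y, screw pointing along own +x to 115 mm, 26 mm thick, lying in the large back left cell; origin under the handle's middle
- glass_stopper: bystander: blue glass bottle stopper, 56 mm across and 74 mm tall, standing on its flat head in the front cell next to the flap's cell; origin at the centre of its underside
- cap_lifter: bystander: pitted steel crown cap lifter, about 155 mm long along own x, 6 mm thick, lying along the left side of the large back left cell; origin under its middle
- waiters_knife: bystander: black folded waiter's knife, 112 mm along own x, 12 mm thick, in the front left cell; origin under its middle
- wine_bottle: bystander: green wine bottle, 74 mm across and 295 mm tall, standing at the tray's far (+x) left end; origin at the centre of its underside
- wine_glass: bystander: stemmed wine glass, 72 mm across and 165 mm tall, standing at the tray's far (+x) right end; origin at the centre of its underside

How it is judged (in metres and radians):
On the way, in this order (a step that is already met when the one before it is completed fails the run):
1. the heavy tin stands released, flat and lid up on the tray (its weight rests there), the two light tins lie flat in the flap's cell ((((contact force between tin_a and tray above 2.4 N and contact force between the fingers and tin_a below 0.05 N and angle between tin_a_center's own z axis and vertical below 0.07 rad and x of tin_a_center in the frame of tray between -0.145 and 0.145 m and y of tin_a_center in the frame of tray between -0.095 and 0.095 m and z of tin_a_center in the frame of tray between 0.028 and 0.04 m and linear speed of tin_a below 0.02 m/s) and (x of tin_b_center in the frame of drawer between -0.192 and 0.198 m and y of tin_b_center in the frame of drawer between -0.182 and -0.012 m and z of tin_b_center in the frame of drawer between 0.024 and 0.036 m and angle between tin_b_center's own z axis and vertical below 0.07 rad) and (x of tin_c_center in the frame of drawer between -0.192 and 0.198 m and y of tin_c_center in the frame of drawer between -0.182 and -0.012 m and z of tin_c_center in the frame of drawer between 0.024 and 0.036 m and angle between tin_c_center's own z axis and vertical below 0.07 rad)) or ((contact force between tin_b and tray above 2.4 N and contact force between the fingers and tin_b below 0.05 N and angle between tin_b_center's own z axis and vertical below 0.07 rad and x of tin_b_center in the frame of tray between -0.145 and 0.145 m and y of tin_b_center in the frame of tray between -0.095 and 0.095 m and z of tin_b_center in the frame of tray between 0.028 and 0.04 m and linear speed of tin_b below 0.02 m/s) and (x of tin_a_center in the frame of drawer between -0.192 and 0.198 m and y of tin_a_center in the frame of drawer between -0.182 and -0.012 m and z of tin_a_center in the frame of drawer between 0.024 and 0.036 m and angle between tin_a_center's own z axis and vertical below 0.07 rad) and (x of tin_c_center in the frame of drawer between -0.192 and 0.198 m and y of tin_c_center in the frame of drawer between -0.182 and -0.012 m and z of tin_c_center in the frame of drawer between 0.024 and 0.036 m and angle between tin_c_center's own z axis and vertical below 0.07 rad)) or ((contact force between tin_c and tray above 2.4 N and contact force between the fingers and tin_c below 0.05 N and angle between tin_c_center's own z axis and vertical below 0.07 rad and x of tin_c_center in the frame of tray between -0.145 and 0.145 m and y of tin_c_center in the frame of tray between -0.095 and 0.095 m and z of tin_c_center in the frame of tray between 0.028 and 0.04 m and linear speed of tin_c below 0.02 m/s) and (x of tin_a_center in the frame of drawer between -0.192 and 0.198 m and y of tin_a_center in the frame of drawer between -0.182 and -0.012 m and z of tin_a_center in the frame of drawer between 0.024 and 0.036 m and angle between tin_a_center's own z axis and vertical below 0.07 rad) and (x of tin_b_center in the frame of drawer between -0.192 and 0.198 m and y of tin_b_center in the frame of drawer between -0.182 and -0.012 m and z of tin_b_center in the frame of drawer between 0.024 and 0.036 m and angle between tin_b_center's own z axis and vertical below 0.07 rad)))), for 0.2 s.
2. the flap is shut (value of joint flap below 0.04 rad), for 0.2 s.
At the end, for the whole second after the job is handed in: The tin with the cast corkscrew rests released with its whole weight on the tray floor, within the rim, lid up (within 4 degrees of level); the two light tins rest lid up and level (4 degrees) on the floor of the flap's cell; the flap is shut to within 0.04 rad ((((contact force between tin_a and tray above 2.4 N and contact force between the fingers and tin_a below 0.05 N and angle between tin_a_center's own z axis and vertical below 0.07 rad and x of tin_a_center in the frame of tray between -0.145 and 0.145 m and y of tin_a_center in the frame of tray between -0.095 and 0.095 m and z of tin_a_center in the frame of tray between 0.028 and 0.04 m and linear speed of tin_a below 0.02 m/s) and (x of tin_b_center in the frame of drawer between -0.192 and 0.198 m and y of tin_b_center in the frame of drawer between -0.182 and -0.012 m and z of tin_b_center in the frame of drawer between 0.024 and 0.036 m and angle between tin_b_center's own z axis and vertical below 0.07 rad) and (x of tin_c_center in the frame of drawer between -0.192 and 0.198 m and y of tin_c_center in the frame of drawer between -0.182 and -0.012 m and z of tin_c_center in the frame of drawer between 0.024 and 0.036 m and angle between tin_c_center's own z axis and vertical below 0.07 rad)) or ((contact force between tin_b and tray above 2.4 N and contact force between the fingers and tin_b below 0.05 N and angle between tin_b_center's own z axis and vertical below 0.07 rad and x of tin_b_center in the frame of tray between -0.145 and 0.145 m and y of tin_b_center in the frame of tray between -0.095 and 0.095 m and z of tin_b_center in the frame of tray between 0.028 and 0.04 m and linear speed of tin_b below 0.02 m/s) and (x of tin_a_center in the frame of drawer between -0.192 and 0.198 m and y of tin_a_center in the frame of drawer between -0.182 and -0.012 m and z of tin_a_center in the frame of drawer between 0.024 and 0.036 m and angle between tin_a_center's own z axis and vertical below 0.07 rad) and (x of tin_c_center in the frame of drawer between -0.192 and 0.198 m and y of tin_c_center in the frame of drawer between -0.182 and -0.012 m and z of tin_c_center in the frame of drawer between 0.024 and 0.036 m and angle between tin_c_center's own z axis and vertical below 0.07 rad)) or ((contact force between tin_c and tray above 2.4 N and contact force between the fingers and tin_c below 0.05 N and angle between tin_c_center's own z axis and vertical below 0.07 rad and x of tin_c_center in the frame of tray between -0.145 and 0.145 m and y of tin_c_center in the frame of tray between -0.095 and 0.095 m and z of tin_c_center in the frame of tray between 0.028 and 0.04 m and linear speed of tin_c below 0.02 m/s) and (x of tin_a_center in the frame of drawer between -0.192 and 0.198 m and y of tin_a_center in the frame of drawer between -0.182 and -0.012 m and z of tin_a_center in the frame of drawer between 0.024 and 0.036 m and angle between tin_a_center's own z axis and vertical below 0.07 rad) and (x of tin_b_center in the frame of drawer between -0.192 and 0.198 m and y of tin_b_center in the frame of drawer between -0.182 and -0.012 m and z of tin_b_center in the frame of drawer between 0.024 and 0.036 m and angle between tin_b_center's own z axis and vertical below 0.07 rad))) and value of joint flap below 0.04 rad); the robot touches nothing.
It fails at once if a bystander is shifted more than 30 mm or (bottle, glass, stopper) tipped over (distance of any of can_opener, stag_corkscrew, glass_stopper, cap_lifter, waiters_knife, wine_bottle, wine_glass from where it was at the start of the episode above 0.03 m or angle between any of wine_bottle, wine_glass, glass_stopper's own z axis and vertical above 0.5 rad).
It fails at once if a tin is dropped or banged down on the tray (faster than 0.3 m/s within 12 mm of its floor) ((linear speed of tin_a above 0.3 m/s and z of tin_a_center in the frame of tray below 0.046 m and x of tin_a_center in the frame of tray between -0.17 and 0.17 m and y of tin_a_center in the frame of tray between -0.12 and 0.12 m) or (linear speed of tin_b above 0.3 m/s and z of tin_b_center in the frame of tray below 0.046 m and x of tin_b_center in the frame of tray between -0.17 and 0.17 m and y of tin_b_center in the frame of tray between -0.12 and 0.12 m) or (linear speed of tin_c above 0.3 m/s and z of tin_c_center in the frame of tray below 0.046 m and x of tin_c_center in the frame of tray between -0.17 and 0.17 m and y of tin_c_center in the frame of tray between -0.12 and 0.12 m)).
It also fails if it takes over 67 s, if anything falls off the work surface, if the arm or the gripper's body presses on something with over 40 N, if the wrist force passes 120 N, or if a joint passes its speed limit or range.

### The arm

A 7-joint arm with a two-finger parallel gripper is mounted at the origin on the work surface. World frame = base frame: x ahead of the robot, y to its left, z up, the work surface at z = 0. Lengths are in m, angles in degrees, forces in N, time in s.
With the tool pointing down it reaches from about 0.425 to 0.875 m from the base axis. Payload 4.7 kg.
Tool frame: the origin (TCP) lies at the centre of the arm's flange, where the gripper is bolted on; the fingertips stand 182 mm ahead of it and the grasp point (between the pads) lies 164 mm ahead of it; z points along the fingers, y is the line along which they close (so a half turn about z gives the same grasp; the last joint's range is limited). The gripper opens to 87 mm and grips with 3 to 60 N. Pads are 19 mm wide; open, the fingers measure 117 mm over their backs; the gripper's body (75 mm by 190 mm) begins 51 mm behind the grasp point.
Start: joints at [-72.359, 18.392, -4.016, 83.108, 1.295, 78.541, -3.26], TCP at [0.188, 0.622, 0.405] pointing down, gripper open.
Joint ranges: [-163.93, 163.93], [-17.29, 119.83], [-79.2, 71.16], [3.27, 140.29], [-89.18, 269.18], [5.43, 117.66], [-154.24, 154.24]. Speed limits (degrees/s): [147.25, 147.25, 180, 180, 180, 180, 180].

### API

Orientations are given as [roll, pitch, yaw] about the fixed x, y, z axes, in that order (R = Rz(yaw) Ry(pitch) Rx(roll)).
In Python, from cell import env gives the robot as it stands. The module is installed in compiled form; this text tells all that it offers.
- The arm moves only by the tool step_arm, never from a script. Its argument "steps" is one flat list of numbers, 5 for each row, row after row: the opening, from 0 (shut) to 1 (fully open), then the shift along the tool's x, y, z in mm, then the turn about the tool's z in degrees. In form: [grip, dx, dy, dz, roll, grip, dx, dy, dz, roll, ...]. A call has 1 to 12 rows; each row shifts and turns the commanded pose from where the row before left it, along the tool's axes as they then stand; what a row does not reach is not made up. A row lasts 1/8 s, in which the tool goes at most 62.5 mm and 10.7 degrees, less where a joint would pass 70% of its speed; a pose out of reach is approached as far as the arm can. A call with a gripper value outside its range is refused whole. The fingers move at their own pace and stop on an object; "grip_force" is the grip in N (left out, the last holds). Time passes only in rows, so rows that do not move let the fingers close. It gives the time, the measured TCP pose, the force, the opening and the grip force at its end, in the units of the state.
- env.get_obs(): the state, without advancing time (a new reading comes with each control period).
- env.read_camera(name): name is "side" or "top" or "wrist"; returns a dict with "image" (384x512x3 uint8, red, green, blue), "camera_matrix" (3x3 intrinsics, pixels), "R" (3x3) and "t" (3): a world point X has camera coordinates R X + t. Camera axes: x right, y down, z forward; pixel columns grow to the right and rows downward; lengths in m; the calibration is good to about 2 mm. A picture is of the moment at which its call begins. There is no depth.
- env.sign_off(): hands the job in; it is judged then, once.
The state is a dict: "time_s": time; "qpos": joint angles; "joint_velocities": joint speeds; "effort": joint torques, N m; "tool_pos": TCP position; "tool_rot": TCP orientation; "force": force on the tool from outside, world axes, zero at the start; "wrist_torque": the same for the moment, N m; "grip_width": finger opening in m; "grasp_force": force on a finger pad.
Only numpy, scipy, OpenCV 4.12 (cv2) and the standard library are available. Lean on these libraries where they do the work, as an engineer would, in place of code of your own. Each camera call takes 0.05 s, during which the arm holds its last target. There are 200 camera calls.

## Working session

There is one attempt and no reset: what is moved stays moved. The work goes in short steps, Python scripts to look and compute and a tool call to move; the robot and the scene stay as the last step left them, time stands still between calls to the robot, and variables do not carry over. Pictures are saved under pics/ and viewed, at most 10 in all, crops included, and the job is handed in when it is done.

Besides the shell and the picture viewer there is one more tool, called after "Call:" as name(argument=value, ...) on one line, values as JSON. step_arm: Moves the arm, as the interface text tells. Its arguments: {"type":"object","properties":{"steps":{"type":"array","items":{"type":"number"}},"grip_force":{"type":"number"}},"required":["steps"]}

```bash
mkdir -p pics; python3 - <<'E'
from cell import env
import cv2
for n in("top","side"):
    d=env.read_camera(n);cv2.imwrite(f"pics/{n}0.png",d["image"][:,:,::-1]);print(n,d["camera_matrix"].tolist(),d["R"].round(4).tolist(),d["t"].round(4).tolist())
o=env.get_obs();print(o)
E
```

```text
top [[482.3204006987608, 0.0, 242.54859782848288], [0.0, 482.3204006987608, 196.9032934220387], [0.0, 0.0, 1.0]] [[-0.0018, -1.0, 0.0003], [-0.9908, 0.0017, -0.1353], [0.1353, -0.0006, -0.9908]] [0.0681, 0.5399, 1.5405]
side [[351.8112873350771, 0.0, 259.14176639905435], [0.0, 351.8112873350771, 197.59814037894893], [0.0, 0.0, 1.0]] [[0.4701, -0.8825, 0.015], [-0.7184, -0.3924, -0.5744], [0.5128, 0.2593, -0.8184]] [-0.205, 0.4516, 0.6486]
{'time_s': 0.1, 'qpos': array([-72.35809443,  18.43402065,  -4.01585961,  83.16673735,
         1.2938717 ,  78.53959892,  -3.26015293]), 'joint_velocities': array([-0.00447262, -0.17886107,  0.09613185, -0.32515855,  0.03885497,
        0.05404082,  0.10072566]), 'effort': array([ 4.16679604e-04, -4.92568946e+01, -4.05507199e-01, -3.13400745e+01,
       -6.42663846e-02,  3.94344761e-02,  5.65036282e-05]), 'tool_pos': array([0.18821347, 0.62197111, 0.40378992]), 'tool_rot': array([-1.79904810e+02,  4.13253507e-03,  1.63167600e+02]), 'force': array([0.1671726 , 0.02996449, 0.33570401]), 'wrist_torque': array([ 0.01320266,  0.02227208, -0.02296887]), 'grasp_force': 0.0, 'grip_width': 0.08704144465289551}
```

View pics/top0.png

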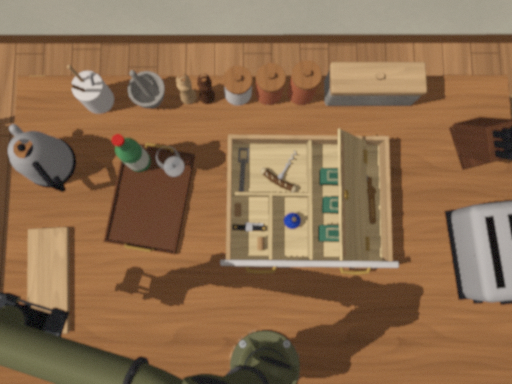

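View pics/side0.png

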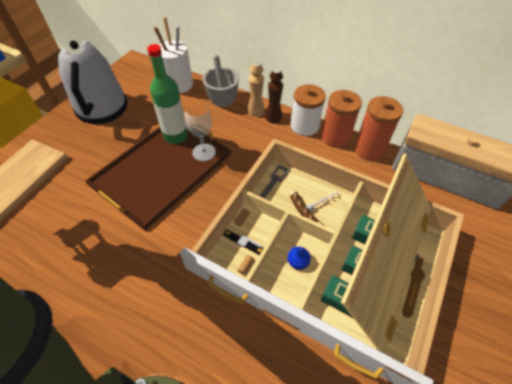

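The top view shows the drawer at about (228–390, 135–265), with the flap raised at columns 340–365. The tin ends peek out left of the flap near (329,177), (331,205) and (328,232), and the tray covers about (107–193, 150–252). The side view agrees with this. Next I'll measure these.

```bash
cat > h.py <<'E'
import numpy as np,cv2
from cell import env
def ray(d,uv,z):
    K,R,t=d["camera_matrix"],np.array(d["R"]),np.array(d["t"])
    c=-R.T@t; v=R.T@np.linalg.solve(K,[uv[0],uv[1],1.]); return (c+v*(z-c[2])/v[2])
def proj(d,X):
    p=d["camera_matrix"]@(np.array(d["R"])@np.array(X)+d["t"]);return p[:2]/p[2]
def tins(img):
    h=cv2.cvtColor(img,cv2.COLOR_RGB2HSV)
    m=cv2.inRange(h,(70,90,30),(95,255,255));return m
E
python3 - <<'E'
from h import *
d=env.read_camera("top");im=d["image"]
c=cv2.resize(im[125:280,220:400],None,fx=4,fy=4,interpolation=cv2.INTER_CUBIC)
cv2.imwrite("pics/crop1.png",c[:,:,::-1])
m=tins(im);n,l,s,ce=cv2.connectedComponentsWithStats(m)
for i in range(1,n):
    if s[i][4]>40: print(s[i].tolist(),ce[i],ray(d,ce[i],.054).round(3),ray(d,(s[i][0],s[i][1]),.054).round(3),ray(d,(s[i][0]+s[i][2],s[i][1]+s[i][3]),.054).round(3))
h=cv2.cvtColor(im,cv2.COLOR_RGB2HSV)
# tray: dark brown in region
m=cv2.inRange(h,(0,60,20),(20,255,115));m[:130]=0;m[270:]=0;m[:,:95]=0;m[:,205:]=0
n,l,s,ce=cv2.connectedComponentsWithStats(cv2.morphologyEx(m,cv2.MORPH_OPEN,np.ones((3,3))))
i=1+np.argmax(s[1:,4]);cn=cv2.findContours((l==i).astype('u1'),0,1)[0][0]
b=cv2.boxPoints(cv2.minAreaRect(cn));print("tray",s[i],b.round(1).tolist(),[ray(d,p,.02).round(3).tolist() for p in b])
# front panel
for p in [(221,262),(398,264),(229,136),(389,136)]:print(p,ray(d,p,.08).round(3))
E
```

```text
[320, 170, 16, 14, 81] [324.12345679 177.2962963 ] [ 0.602 -0.198  0.054] [ 0.626 -0.185  0.054] [ 0.579 -0.236  0.054]
[323, 198, 7, 14, 67] [325.55223881 204.31343284] [ 0.513 -0.201  0.054] [ 0.534 -0.193  0.054] [ 0.488 -0.214  0.054]
[319, 226, 6, 14, 63] [321.44444444 232.73015873] [ 0.421 -0.185  0.054] [ 0.443 -0.178  0.054] [ 0.398 -0.196  0.054]
tray [  95  136  110  118 7847] [[87.9000015258789, 247.6999969482422], [95.0, 135.89999389648438], [205.6999969482422, 142.89999389648438], [198.60000610351562, 254.6999969482422]] [[0.376, 0.571, 0.02], [0.75, 0.563, 0.02], [0.726, 0.191, 0.02], [0.353, 0.21, 0.02]]
(221, 262) [0.329 0.135 0.08 ]
(398, 264) [ 0.322 -0.418  0.08 ]
(229, 136) [0.733 0.111 0.08 ]
(389, 136) [ 0.732 -0.407  0.08 ]
```

View pics/crop1.png

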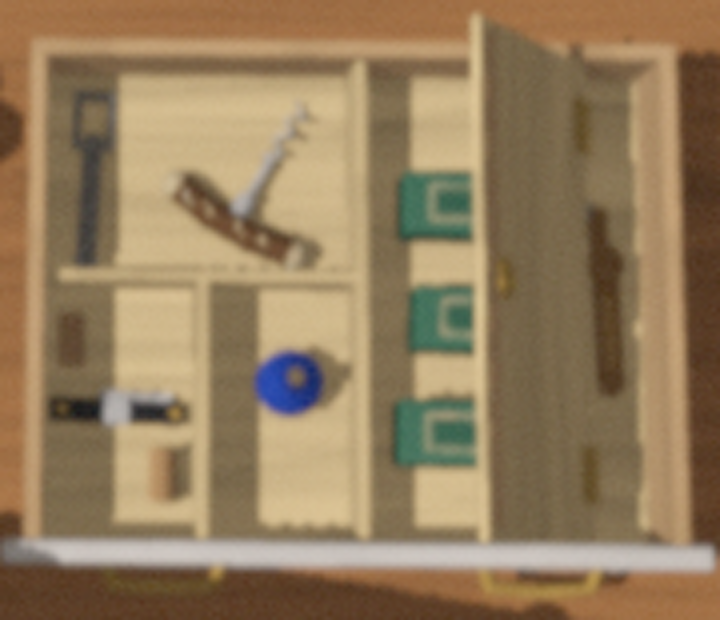

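Before planning the grasp I need to know how poses beyond reach behave, since moves can only turn about the tool z and the tins need a lean. I'll turn to yaw 90 first, then try going inward.

Call:
step_arm(steps=[1, 0, 0, 0, 10.5, 1, 0, 0, 0, 10.5, 1, 0, 0, 0, 10.5, 1, 0, 0, 0, 10.5, 1, 0, 0, 0, 10.5, 1, 0, 0, 0, 10.5, 1, 0, 0, 0, 10.2, 1, -60, 0, 0, 0, 1, -60, 0, 0, 0, 1, -60, 0, 0, 0, 1, -60, 0, 0, 0])

```text
time_s: 1.52
tool_pos: [0.1881, 0.3801, 0.4044]
tool_rot: [180.0, 0.0, 90.0]
force: [-0.0, 0.4, 0.6]
grip_width: 0.0868
grasp_force: 0.0
```

```bash
python3 - <<'E'
from h import *
d=env.read_camera("top");s=env.read_camera("side")
def tri(a,b):
    P=[];
    for c,u in((d,a),(s,b)):
        K=np.array(c["camera_matrix"]);P.append((K@np.c_[c["R"],c["t"]],u))
    X=cv2.triangulatePoints(P[0][0],P[1][0],np.array(a,float),np.array(b,float))[:,0];X=X[:3]/X[3]
    return X.round(3),(proj(d,X)-a).round(1),(proj(s,X)-b).round(1)
print(tri((339.5,128.5),(405,153)),tri((340.7,260),(343,313)))
print(env.get_obs())
im=s["image"];cv2.imwrite("pics/crop2.png",cv2.resize(im[120:384,180:480],None,fx=2.5,fy=2.2,interpolation=cv2.INTER_CUBIC)[:,:,::-1])
E
```

```text
(array([ 0.721, -0.219,  0.209]), array([-0.5,  0.1]), array([1.2, 0.2])) (array([ 0.334, -0.223,  0.16 ]), array([-0.1,  0. ]), array([0.3, 0. ]))
{'time_s': 1.625, 'qpos': array([-75.67406927, -10.00186446,   7.71994963, 113.36761153,
         1.36544883,  76.69849261, -68.65281729]), 'joint_velocities': array([-1.07419017,  4.87529131, -2.15722762, -5.85078979, -2.047634  ,
       -4.20946306, -1.03278702]), 'effort': array([  0.26403269, -23.38511288,  -0.69741217, -29.70849574,
         0.06947299,   0.52265642,   0.14529067]), 'tool_pos': array([0.18874724, 0.37684424, 0.40410171]), 'tool_rot': array([-1.79937358e+02,  1.35873858e-01,  8.97350089e+01]), 'force': array([ 0.18687222, -0.09432275, -0.54707823]), 'wrist_torque': array([-0.06544377,  0.06720703, -0.02126244]), 'grasp_force': 0.0, 'grip_width': 0.0871654255199845}
```

View pics/crop2.png

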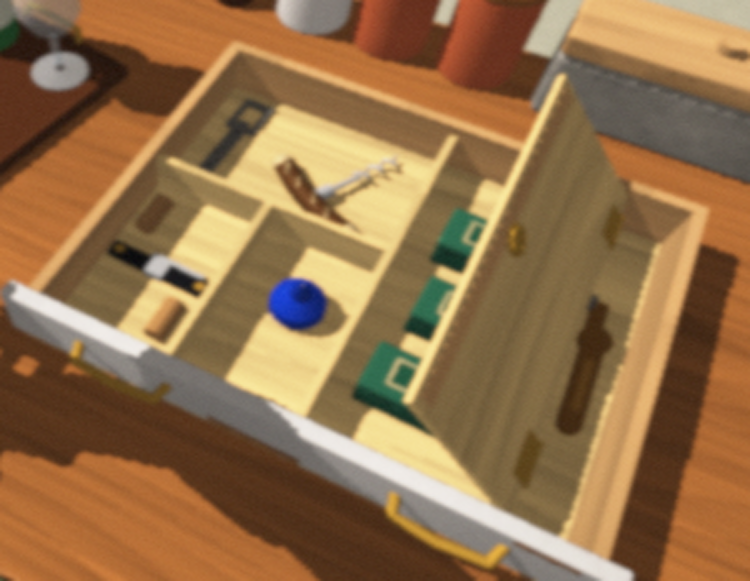

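The side crop shows the flap's front top corner at crop (410,402), or px (344,303). The free edge lies at y≈-0.22, z≈0.21. I'll keep going inward to test the limit.

Call:
step_arm(steps=[1, -60, 0, 0, 0, 1, -60, 0, 0, 0, 1, -60, 0, 0, 0])

```text
time_s: 2.0
tool_pos: [0.1938, 0.2994, 0.3944]
tool_rot: [-179.4, 1.6, 90.4]
force: [-0.1, 0.0, 0.1]
grip_width: 0.0872
grasp_force: 0.0
```

```bash
python3 - <<'E'
from h import *
o=env.get_obs();print(o["time_s"],o["qpos"].round(1),o["tool_pos"].round(3),o["tool_rot"].round(1))
E
```

```text
2.0 [-47.7 -17.1 -11.3 119.9  -3.   78.5 -57.3] [0.194 0.299 0.394] [-179.4    1.6   90.4]
```

Call:
step_arm(steps=[1, -60, 0, 0, 0, 1, -60, 0, 0, 0, 1, -60, 0, 0, 0, 1, -60, 0, 0, 0])

```text
time_s: 2.5
tool_pos: [0.2279, 0.226, 0.3525]
tool_rot: [-174.6, 7.0, 90.2]
force: [1.1, -1.0, 0.7]
grip_width: 0.0874
grasp_force: 0.0
```

```bash
python3 - <<'E'
from h import *
o=env.get_obs();print(o["time_s"],o["qpos"].round(1),o["tool_pos"].round(3),o["tool_rot"].round(1))
from scipy.spatial.transform import Rotation as R
print(R.from_euler('xyz',o["tool_rot"],degrees=True).as_matrix().round(3))
E
```

```text
2.5 [-45.8 -17.2  -3.3 125.3  -0.4  80.6 -48.9] [0.228 0.226 0.352] [-174.6    7.    90.2]
[[-0.004  0.996 -0.093]
 [ 0.993 -0.007 -0.121]
 [-0.121 -0.093 -0.988]]
```

Call:
step_arm(steps=[1, 30, -58, 0, 0, 1, 30, -58, 0, 0, 1, 20, -58, 0, 0, 1, 0, -60, 0, 0, 1, 0, -60, 0, 0, 1, -60, 0, 0, 0, 1, -60, 0, 0, 0, 1, -60, 0, 0, 0, 1, -60, 0, 0, 0])

```text
time_s: 3.62
tool_pos: [-0.105, 0.2104, 0.2883]
tool_rot: [179.4, 30.0, 89.8]
force: [-0.9, -0.4, 0.1]
grip_width: 0.0869
grasp_force: 0.0
```

```bash
cat >> h.py <<'E'
from scipy.spatial.transform import Rotation as Ro
def st():
    o=env.get_obs();M=Ro.from_euler('xyz',o["tool_rot"],degrees=True).as_matrix()
    print(o["time_s"],"q",o["qpos"].round(1),"p",o["tool_pos"].round(4),"rot",o["tool_rot"].round(1),"z",M[:,2].round(3),"x",M[:,0].round(3),"f",o["force"].round(2),"gp",(o["tool_pos"]+.164*M[:,2]).round(4),"w",round(o["grip_width"],4),round(float(o["grasp_force"]),1))
    return o,M
E
python3 -c "
from h import *;st()"
```

```text
3.625 q [ -76.   -17.2  -33.1  133.9  -16.4   90.5 -101.2] p [-0.105   0.2104  0.2883] rot [179.4  30.   89.8] z [ 0.008 -0.5   -0.866] x [ 0.003  0.866 -0.5  ] f [-0.92 -0.44  0.06] gp [-0.1037  0.1285  0.1462] w 0.0869 0.0
```

The tool now leans exactly 30° to the left, which is the posture the tins need. Now I'll swing round to the drawer keeping that orientation.

Call:
step_arm(steps=[1, 16, 0, -47, 0, 1, 16, 0, -47, 0, 1, 16, 0, -47, 0, 1, 16, 0, -47, 0, 1, 0, 60, 0, 0, 1, 0, 60, 0, 0, 1, 0, 60, 0, 0, 1, 0, 60, 0, 0, 1, 0, 60, 0, 0, 1, 0, 60, 0, 0])

```text
time_s: 4.88
tool_pos: [0.256, 0.3613, 0.4228]
tool_rot: [179.5, 29.7, 89.9]
force: [-0.1, 1.4, -0.4]
grip_width: 0.0868
grasp_force: 0.0
```

```bash
python3 -c "
from h import *;st()"
```

```text
4.875 q [-54.6   3.2  -9.4 101.7  13.7 101.8 -64.4] p [0.256  0.3613 0.4228] rot [179.5  29.7  89.9] z [ 0.007 -0.496 -0.868] x [ 0.001  0.868 -0.496] f [-0.12  1.37 -0.4 ] gp [0.2572 0.28   0.2804] w 0.0868 0.0
```

Call:
step_arm(steps=[1, -36, 25.5, 28, 0, 1, -36, 25.5, 28, 0, 1, -36, 25.5, 28, 0, 1, -36, 25.5, 28, 0, 1, -36, 25.5, 28, 0, 1, -36, 25.5, 28, 0, 1, -36, 25.5, 28, 0, 1, -36, 25.5, 28, 0, 1, -36, 25.5, 28, 0, 1, -36, 25.5, 28, 0, 1, 0, 0, 0, 0])

```text
time_s: 6.25
tool_pos: [0.5112, -0.0937, 0.36]
tool_rot: [179.6, 29.9, 89.5]
force: [-0.1, -0.4, -0.3]
grip_width: 0.0868
grasp_force: 0.0
```

```bash
python3 - <<'E'
from h import *;st()
d=env.read_camera("wrist");cv2.imwrite("pics/w1.png",d["image"][:,:,::-1])
m=tins(d["image"]);n,l,s,ce=cv2.connectedComponentsWithStats(m)
print((-np.array(d["R"]).T@d["t"]).round(3))
for i in range(1,n):
    if s[i][4]>300:
        cn=cv2.findContours((l==i).astype('u1'),0,1)[0][0]
        b=cv2.boxPoints(cv2.minAreaRect(cn));print(s[i].tolist(),ray(d,ce[i],.054).round(3),[ray(d,p,.054).round(3)[:2].tolist() for p in b])
E
```

```text
6.25 q [-24.9   3.9  23.  108.7  30.1  71.2 -13.1] p [ 0.5112 -0.0937  0.36  ] rot [179.6  29.9  89.5] z [ 0.004 -0.498 -0.867] x [ 0.007  0.867 -0.498] f [-0.12 -0.37 -0.33] gp [ 0.5118 -0.1755  0.2178] w 0.0868 0.0
[ 0.511 -0.043  0.307]
[125, 84, 74, 113, 4396] [ 0.427 -0.206  0.054] [[0.4, -0.161], [0.456, -0.154], [0.451, -0.293], [0.373, -0.306]]
[307, 91, 76, 109, 4286] [ 0.597 -0.214  0.054] [[0.569, -0.299], [0.571, -0.16], [0.628, -0.17], [0.648, -0.318]]
[228, 97, 55, 108, 3519] [ 0.512 -0.219  0.054] [[0.489, -0.172], [0.537, -0.172], [0.545, -0.31], [0.481, -0.309]]
[146, 129, 33, 54, 1164] [ 0.418 -0.235  0.054] [[0.408, -0.204], [0.431, -0.199], [0.428, -0.272], [0.402, -0.279]]
[327, 135, 35, 52, 1098] [ 0.606 -0.243  0.054] [[0.594, -0.28], [0.595, -0.206], [0.617, -0.213], [0.62, -0.289]]
[243, 141, 23, 51, 1066] [ 0.511 -0.25   0.054] [[0.501, -0.219], [0.523, -0.219], [0.525, -0.288], [0.499, -0.287]]
```

View pics/w1.png

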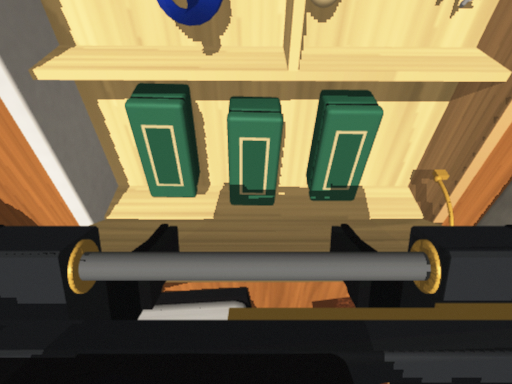

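The wrist view shows three green tins with labels centred at about (163,155), (254,167) and (345,160). Their centres are roughly C (0.418,-0.238), B (0.511,-0.251) and A (0.607,-0.245). I'll go down on the middle tin.

Call:
step_arm(steps=[0.92, 31, 0, 20, 0, 0.92, 0, 0, 40, 0, 0.92, 0, 0, 40, 0, 0.92, 0, 0, 35, 0, 0.92, 0, 0, 25, 0, 0.92, 0, 0, 21, 0, 0.92, 0, 0, 0, 0])

```text
time_s: 7.18
tool_pos: [0.5113, -0.152, 0.1865]
tool_rot: [179.7, 29.8, 90.0]
force: [-0.0, -0.1, -0.2]
grip_width: 0.08
grasp_force: 0.0
```

```bash
python3 -c "
from h import *;st()"
```

```text
7.175 q [-19.   18.1  25.4 116.6  30.2  48.  -15.5] p [ 0.5113 -0.152   0.1865] rot [179.7  29.8  90. ] z [ 0.005 -0.496 -0.868] x [-0.     0.868 -0.496] f [-0.04 -0.08 -0.18] gp [ 0.5121 -0.2334  0.0442] w 0.08 0.0
```

Call:
step_arm(steps=[0, 0, 0, 0, 0, 0, 0, 0, 0, 0, 0, 0, 0, 0, 0, 0, 0, 0, 0, 0, 0, -4, 0, -7, 0, 0, -4, 0, -7, 0, 0, 0, 0, 0, 0, 0, 0, 0, 0, 0], grip_force=25)

```text
time_s: 8.18
tool_pos: [0.5116, -0.1529, 0.2038]
tool_rot: [179.5, 29.7, 89.9]
force: [-0.1, 0.0, -5.9]
grip_width: 0.0541
grasp_force: 24.7
```

```bash
python3 -c "
from h import *;st();print(env.get_obs()['wrist_torque'])"
```

```text
8.175 q [-19.1  16.4  25.6 116.1  30.2  49.8 -14.6] p [ 0.5116 -0.1529  0.2038] rot [179.5  29.7  89.9] z [ 0.007 -0.496 -0.868] x [ 0.002  0.868 -0.496] f [-0.15  0.04 -5.92] gp [ 0.5128 -0.2342  0.0614] w 0.0541 24.7
[1.14426815 0.07981922 0.0183354 ]
```

It weighs about 5.9 N, so B is clearly the heavy tin. I'll shift left inside the cell first to clear the leaning flap, then go up.

Call:
step_arm(steps=[0, 10, 0, -6, 0, 0, 11, 0, -6, 0, 0, -7, 0, -12, 0, 0, -7, 0, -12, 0, 0, -7, 0, -12, 0, 0, 0, 0, 0, 0], grip_force=40)

```text
time_s: 8.93
tool_pos: [0.5116, -0.1292, 0.2469]
tool_rot: [179.4, 29.7, 89.8]
force: [0.1, 0.7, -5.6]
grip_width: 0.0536
grasp_force: 39.9
```

```bash
python3 - <<'E'
from h import *;st()
s=env.read_camera("side");t=env.read_camera("top")
a=cv2.resize(s["image"][150:350,270:470],None,fx=2,fy=2);b=cv2.resize(t["image"][110:310,220:420],None,fx=2,fy=2)
cv2.imwrite("pics/c3.png",np.hstack([a,b])[:,:,::-1])
E
```

```text
8.925 q [-21.5  12.   24.8 114.9  30.2  56.  -14.8] p [ 0.5116 -0.1292  0.2469] rot [179.4  29.7  89.8] z [ 0.009 -0.496 -0.868] x [ 0.003  0.869 -0.496] f [ 0.14  0.71 -5.59] gp [ 0.513  -0.2105  0.1044] w 0.0536 39.9
```

View pics/c3.png

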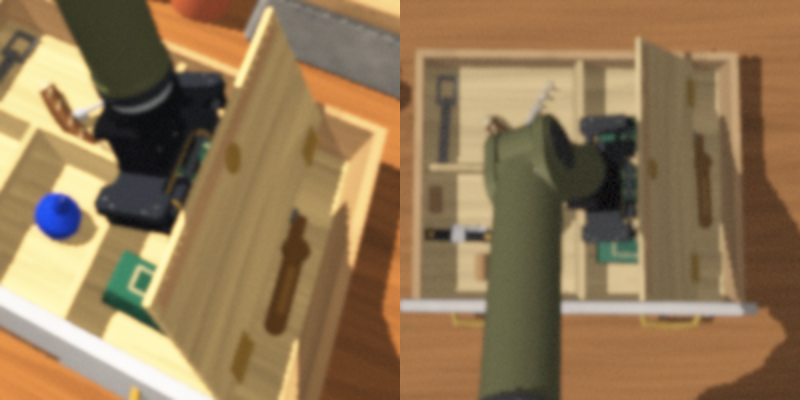

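The view shows the gripper clear of the flap, with the tin lifted between the fingers. The front tin at crop (130,280) is undisturbed. I'll carry on out and up, then measure the tray.

Call:
step_arm(steps=[0, 1, 0, -19, 0, 0, 1, 0, -19, 0, 0, 15, 0, -55, 0, 0, 15, 0, -55, 0, 0, 15, 0, -50, 0, 0, 0, 0, 0, 0])

```text
time_s: 9.78
tool_pos: [0.5114, 0.0137, 0.397]
tool_rot: [179.1, 29.6, 90.1]
force: [1.0, -0.2, -5.7]
grip_width: 0.054
grasp_force: 40.0
```

```bash
python3 - <<'E'
from h import *;st()
t=env.read_camera("top");s=env.read_camera("side")
for p in [(193,155),(180,252),(106,240),(124,150)]:print(p,ray(t,p,.02).round(3))
g=cv2.resize(t["image"][115:265,85:245],None,fx=4,fy=4,interpolation=cv2.INTER_CUBIC)
cv2.imwrite("pics/c4.png",g[:,:,::-1])
E
```

```text
9.775 q [-31.9   3.3  17.9 104.7  28.3  80.2 -20.6] p [0.5114 0.0137 0.397 ] rot [179.1  29.6  90.1] z [ 0.016 -0.494 -0.869] x [-0.001  0.869 -0.494] f [ 0.97 -0.22 -5.7 ] gp [ 0.5141 -0.0673  0.2545] w 0.054 40.0
(193, 155) [0.684 0.233 0.02 ]
(180, 252) [0.362 0.271 0.02 ]
(106, 240) [0.401 0.513 0.02 ]
(124, 150) [0.701 0.464 0.02 ]
```

View pics/c4.png

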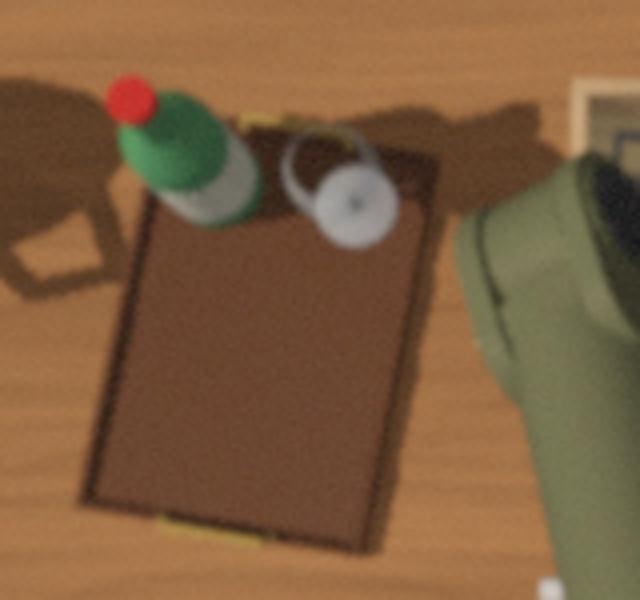

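The tray crop shows its front corners at crop (80,503) and (378,553) and its back right corner at (438,155). That puts the tray centre at about (0.543,0.372) with yaw around -9°. The bottle and glass stand on the far end. I'll place the tin at about (0.466,0.383).

Call:
step_arm(steps=[0, 46, -5, -15, 0, 0, 46, -5, -15, 0, 0, 46, -5, -15, 0, 0, 46, -5, -15, 0, 0, 46, -5, -15, 0, 0, 46, -5, -15, 0, 0, 46, -5, -15, 0, 0, 46, -5, -15, 0, 0, 46, -5, -15, 0, 0, 46, -5, -15, 0, 0, 0, 0, 0, 0])

```text
time_s: 11.25
tool_pos: [0.4581, 0.4869, 0.2913]
tool_rot: [179.8, 29.8, 90.3]
force: [-0.5, -1.5, -5.9]
grip_width: 0.0541
grasp_force: 40.0
```

```bash
python3 - <<'E'
from h import *;st()
s=env.read_camera("side");t=env.read_camera("wrist")
a=cv2.resize(s["image"][60:260,60:260],None,fx=2,fy=2);b=cv2.resize(t["image"],(400,300));b=np.vstack([b,np.zeros((100,400,3),'u1')])
cv2.imwrite("pics/c5.png",np.hstack([a,b])[:,:,::-1])
E
```

```text
11.25 q [-55.4  33.6   2.3  77.7  16.4  92.9 -55.5] p [0.4581 0.4869 0.2913] rot [179.8  29.8  90.3] z [ 0.006 -0.497 -0.868] x [-0.005  0.868 -0.497] f [-0.5  -1.49 -5.93] gp [0.4591 0.4054 0.149 ] w 0.0541 40.0
```

View pics/c5.png

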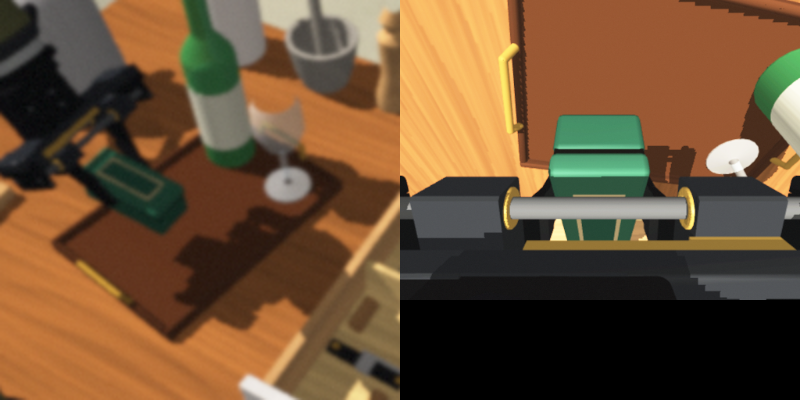

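The tin is held level above the clear front part of the tray. Lowering it.

Call:
step_arm(steps=[0, 9, 4, 15.6, 0, 0, 9, 3, 15.6, 0, 0, 9, 0, 15.6, 0, 0, 9, 0, 15.6, 0, 0, 6, 0, 10.4, 0, 0, 3, 0, 5.2, 0, 0, 0, 0, 0, 0])

```text
time_s: 12.22
tool_pos: [0.4673, 0.4841, 0.2054]
tool_rot: [179.5, 29.8, 89.9]
force: [0.2, -1.1, -5.2]
grip_width: 0.054
grasp_force: 40.0
```

```bash
python3 -c "
from h import *;st()"
```

```text
12.225 q [-54.7  38.6   2.4  80.4  16.5  85.4 -57.4] p [0.4673 0.4841 0.2054] rot [179.5  29.8  89.9] z [ 0.007 -0.497 -0.868] x [ 0.001  0.868 -0.497] f [ 0.25 -1.07 -5.24] gp [0.4685 0.4027 0.0631] w 0.054 40.0
```

Call:
step_arm(steps=[0, 2, 0, 3.5, 0, 0, 2, 0, 3.5, 0, 0, 1, 0, 1.7, 0, 0, 0.7, 0, 1.3, 0, 0, 0, 0, 0, 0])

```text
time_s: 12.85
tool_pos: [0.4673, 0.4859, 0.1965]
tool_rot: [179.4, 29.5, 89.9]
force: [-0.1, 5.2, 5.6]
grip_width: 0.0537
grasp_force: 40.0
```

Call:
step_arm(steps=[0, 0.7, 0, 1.3, 0, 0, 0, 0, 0, 0])

```text
time_s: 13.1
tool_pos: [0.4672, 0.4863, 0.1953]
tool_rot: [179.4, 29.5, 89.9]
force: [-0.7, 6.6, 5.2]
grip_width: 0.0534
grasp_force: 40.0
```

Call:
step_arm(steps=[0, 0, 0, 0, 0, 0, 0.7, 0, 1.3, 0, 0, 0, 0, 0, 0], grip_force=8)

```text
time_s: 13.48
tool_pos: [0.4678, 0.4845, 0.1928]
tool_rot: [179.5, 29.7, 89.9]
force: [-1.0, 4.3, 6.8]
grip_width: 0.054
grasp_force: 8.0
```

Call:
step_arm(steps=[0, 0.7, 0, 1.3, 0, 0, 0.7, 0, 1.3, 0, 0, 0, 0, 0, 0], grip_force=3)

```text
time_s: 13.85
tool_pos: [0.4679, 0.4834, 0.1883]
tool_rot: [179.5, 29.8, 89.8]
force: [0.6, 0.3, 3.8]
grip_width: 0.054
grasp_force: 3.0
```

Call:
step_arm(steps=[0.75, 0, 0, 0, 0, 0.85, 0, 0, 0, 0, 0.9, 0, 0, -15, 0, 0.9, 0, 0, -30, 0, 0.9, 0, 0, -50, 0, 0.9, 0, 0, -50, 0, 0.9, 0, 0, 0, 0])

```text
time_s: 14.72
tool_pos: [0.4658, 0.5589, 0.3195]
tool_rot: [179.3, 29.3, 89.9]
force: [0.6, 0.2, -0.0]
grip_width: 0.0783
grasp_force: 0.0
```

```bash
python3 - <<'E'
from h import *;st()
s=env.read_camera("side");t=env.read_camera("top")
a=cv2.resize(s["image"][60:260,60:260],None,fx=2,fy=2);b=cv2.resize(t["image"][110:310,90:290],None,fx=2,fy=2)
cv2.imwrite("pics/c6.png",np.hstack([a,b])[:,:,::-1])
E
```

```text
14.725 q [-57.5  40.    2.   64.3  15.5  99.8 -56.3] p [0.4658 0.5589 0.3195] rot [179.3  29.3  89.9] z [ 0.012 -0.489 -0.872] x [ 0.001  0.872 -0.489] f [ 0.62  0.21 -0.01] gp [0.4678 0.4787 0.1765] w 0.0783 0.0
```

View pics/c6.png

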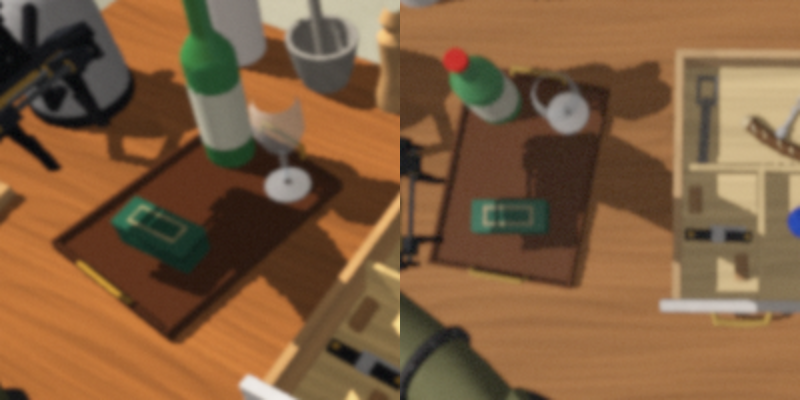

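Tin B lies flat on the tray at crop (510,216) in the top half of the picture, and the bottle and glass are in place. Next I'll shut the flap with closed fingers, reaching over its free edge from above and pushing left and down.

Call:
step_arm(steps=[0, -23, 0, -40, 0, 0, -23, 0, -40, 0, 0, -24, 0, -41, 0, 0, -50, 0, 29, 0, 0, -50, 0, 29, 0, 0, -50, 0, 29, 0, 0, -50, 0, 29, 0, 0, -50, 0, 29, 0, 0, -50, 0, 29, 0], grip_force=10)

```text
time_s: 15.95
tool_pos: [0.4658, 0.2055, 0.4505]
tool_rot: [179.7, 29.8, 89.9]
force: [0.4, 0.1, 0.9]
grip_width: 0.0019
grasp_force: 0.0
```

```bash
python3 -c "
from h import *;o,M=st();print('T',o['tool_pos']+.182*M[:,2])"
```

```text
15.95 q [-43.5   5.8   8.7  95.8  23.6  95.7 -36. ] p [0.4658 0.2055 0.4505] rot [179.7  29.8  89.9] z [ 0.005 -0.498 -0.867] x [ 0.002  0.867 -0.498] f [0.42 0.11 0.87] gp [0.4666 0.1239 0.3083] w 0.0019 0.0
T [0.46669355 0.11489744 0.29266098]
```

Call:
step_arm(steps=[0, -43, 7.5, 23, 0, 0, -43, 7.5, 23, 0, 0, -43, 7.5, 23, 0, 0, -43, 7.5, 23, 0, 0, -43, 7.5, 23, 0, 0, -43, 7.5, 23, 0, 0, -43, 7.5, 23, 0, 0, 0, 0, 0, 0])

```text
time_s: 16.95
tool_pos: [0.5178, -0.138, 0.461]
tool_rot: [179.7, 29.8, 89.4]
force: [0.3, 0.9, -0.2]
grip_width: 0.0004
grasp_force: 0.0
```

```bash
python3 - <<'E'
from h import *
o,M=st();print('T',o['tool_pos']+.182*M[:,2])
d=env.read_camera("top")
m=tins(d["image"]);n,l,s,ce=cv2.connectedComponentsWithStats(m)
for i in range(1,n):
    if s[i][4]>30: print(s[i].tolist(),ray(d,ce[i],.054).round(3))
E
```

```text
16.95 q [-24.3   1.1  26.9  99.7  29.9  79.4  -3.5] p [ 0.5178 -0.138   0.461 ] rot [179.7  29.8  89.4] z [ 0.001 -0.498 -0.867] x [ 0.009  0.867 -0.498] f [ 0.28  0.91 -0.19] gp [ 0.5179 -0.2196  0.3188] w 0.0004 0.0
T [ 0.51789967 -0.22859543  0.30314544]
[127, 211, 5, 15, 42] [0.472 0.435 0.054]
[156, 211, 8, 15, 78] [0.47  0.332 0.054]
[135, 216, 18, 4, 62] [0.472 0.384 0.054]
[319, 226, 6, 14, 73] [ 0.422 -0.185  0.054]
```

Call:
step_arm(steps=[0, 2, 0, 36, 0, 0, 2, 0, 36, 0, 0, 2, 0, 36, 0, 0, 0, 0, 0, 0])

```text
time_s: 17.5
tool_pos: [0.5187, -0.1807, 0.3621]
tool_rot: [180.0, 29.7, 90.1]
force: [0.8, 0.2, 0.9]
grip_width: 0.0007
grasp_force: 0.0
```

Call:
step_arm(steps=[0, 10, 0, 0, 0, 0, 11, 0, 0, 0, 0, 10, 0, 2, 0, 0, 10, 0, 2, 0])

```text
time_s: 18.0
tool_pos: [0.5207, -0.1466, 0.3415]
tool_rot: [179.4, 29.8, 89.9]
force: [0.9, -0.3, 1.4]
grip_width: 0.0005
grasp_force: 0.6
```

Call:
step_arm(steps=[0, 14, 0, 8, 0, 0, 13, 0, 7, 0, 0, 13, 0, 7, 0, 0, 13, 0, 6, 0, 0, 0, 0, 0, 0])

```text
time_s: 18.62
tool_pos: [0.5202, -0.1145, 0.2892]
tool_rot: [179.7, 29.8, 90.0]
force: [-0.2, 0.0, -0.3]
grip_width: 0.0005
grasp_force: 0.0
```

Call:
step_arm(steps=[0, 12, 0, 10, 0, 0, 11, 0, 10, 0, 0, 9, 0, 12, 0, 0, 5, 0, 7, 0, 0, 0, 0, 0, 0])

```text
time_s: 19.25
tool_pos: [0.5205, -0.1026, 0.2375]
tool_rot: [179.7, 29.8, 90.0]
force: [-0.2, 0.8, 0.9]
grip_width: 0.0002
grasp_force: 0.0
```

```bash
python3 - <<'E'
from h import *
o,M=st();print('T',o['tool_pos']+.182*M[:,2])
s=env.read_camera("side");t=env.read_camera("top")
a=cv2.resize(s["image"][150:350,270:470],None,fx=2,fy=2);b=cv2.resize(t["image"][110:310,220:420],None,fx=2,fy=2)
cv2.imwrite("pics/c7.png",np.hstack([a,b])[:,:,::-1])
E
```

```text
19.25 q [-25.1  13.9  25.9 114.2  28.9  56.4 -16.8] p [ 0.5205 -0.1026  0.2375] rot [179.7  29.8  90. ] z [ 0.005 -0.497 -0.868] x [ 0.001  0.868 -0.497] f [-0.16  0.76  0.88] gp [ 0.5214 -0.1841  0.0951] w 0.0002 0.0
T [ 0.521499   -0.19302245  0.07950978]
```

View pics/c7.png

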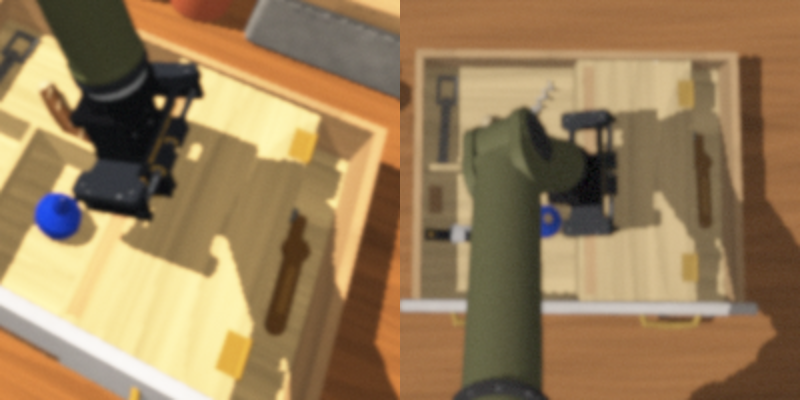

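The flap is nearly flat now. I'll press the last few millimetres.

Call:
step_arm(steps=[0, 1.5, 0, 2.6, 0, 0, 1.5, 0, 2.6, 0, 0, 0, 0, 0, 0])

```text
time_s: 19.73
tool_pos: [0.5213, -0.1027, 0.2328]
tool_rot: [179.5, 29.8, 89.9]
force: [0.3, -0.4, 1.1]
grip_width: 0.0003
grasp_force: 1.1
```

Call:
step_arm(steps=[0, 1, 0, 1.7, 0, 0, 1, 0, 1.7, 0, 0, 0, 0, 0, 0])

```text
time_s: 20.1
tool_pos: [0.5217, -0.1026, 0.2317]
tool_rot: [179.5, 29.9, 89.8]
force: [-8.0, 5.9, 24.5]
grip_width: 0.0007
grasp_force: 12.1
```

It has hit the hard stop at 24 N, so the flap is shut. I'll retreat.

Call:
step_arm(steps=[0, -3, 0, -5, 0, 0, 0, 0, -20, 0, 0, 0, 0, -40, 0, 0, 0, 0, -50, 0, 0, 0, 0, -50, 0, 0, 0, 0, 0, 0, 0, 0, 0, 0, 0])

```text
time_s: 20.98
tool_pos: [0.5194, -0.0236, 0.3724]
tool_rot: [179.6, 29.8, 89.9]
force: [-0.9, 0.3, -0.6]
grip_width: 0.0006
grasp_force: 0.0
```

```bash
python3 - <<'E'
from h import *
st()
d=env.read_camera("top");s=env.read_camera("side");im=d["image"]
# expected free-edge line when shut: y~-0.152, z .0695 ; edge column from horizontal gradient, rows near front of flap
g=cv2.cvtColor(im,6).astype(float)
for r in (150,160,240,250):
    gr=abs(np.diff(g[r,295:330]));k=np.argsort(gr)[-3:]+295;print(r,k,[ray(d,(c,r),.0695)[1].round(3) for c in k])
m=tins(im);m[:,:200]=0;print("green visible in drawer:",int((m>0).sum()))
print(env.sign_off())
E
```

```text
20.975 q [-31.8   4.9  22.5 106.3  28.5  75.9 -18. ] p [ 0.5194 -0.0236  0.3724] rot [179.6  29.8  89.9] z [ 0.006 -0.496 -0.868] x [ 0.001  0.868 -0.496] f [-0.92  0.35 -0.58] gp [ 0.5204 -0.105   0.23  ] w 0.0006 0.0
150 [310 316 305] [np.float64(-0.152), np.float64(-0.171), np.float64(-0.136)]
160 [305 306 307] [np.float64(-0.135), np.float64(-0.138), np.float64(-0.142)]
240 [306 315 309] [np.float64(-0.133), np.float64(-0.162), np.float64(-0.143)]
250 [306 311 309] [np.float64(-0.133), np.float64(-0.148), np.float64(-0.142)]
green visible in drawer: 0
the job is handed in; nothing more can be done
None
```

The heavy tin, the middle one at about 5.9 N, is lying flat on the clear part of the wine tray. The two light tins were left untouched in the flap's cell, and I didn't lift them to compare because 5.9 N is far above a light tin's 1.4 N. The flap is shut against its stop, and the job was handed in at about 21 s; no verdict came back.

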